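# Take the bore scope off its hook and hold it centred in the valve body's bore

## Robot

A 6-joint arm with a two-finger parallel gripper is mounted at the origin on the work surface. World frame = base frame: x ahead of the robot, y to its left, z up, the work surface at z = 0. Lengths are in m, angles in rad, forces in N, time in s.
With the tool pointing down it reaches from about 0.3 to 0.775 m from the base axis. Payload 14.6 kg.
Tool frame: the origin (TCP) lies at the very end of the fingers, on their centre line; the grasp point (between the pads) lies ctrl.grasp_offset behind it (ctrl.grasp_offset is the distance from the TCP to the grasp point, in m); z points along the fingers, y is the direction in which the jaws open and shut (so a half turn about z gives the same grasp; the last joint's range is limited). The gripper opens to 94 mm and grips with 3 to 60 N. Pads are 16 mm wide; open, the fingers measure 119 mm over their backs; the gripper's body (75 mm by 177 mm) begins 78 mm behind the grasp point.
Start: joints at [-1.195, 0.3, 1.521, -0, 1.321, -0.067], TCP at [0.236, -0.497, 0.205] pointing down, gripper open.
Joint ranges: [-3.03, 3.03], [-0.79, 2.21], [0.23, 2.52], [-1.04, 4.18], [0, 3.07], [-2.55, 2.55]. Speed limits (rad/s): [2.22, 2.22, 2.57, 3.14, 3.14, 3.14].

## Interface

Orientations are given as [roll, pitch, yaw] about the fixed x, y, z axes, in that order (R = Rz(yaw) Ry(pitch) Rx(roll)).
In Python, from station import ctrl gives the robot as it stands. The module is installed in compiled form; this text tells all that it offers.
- The arm moves only by the tool carry_out, never from a script. Its argument "deltas" is a list of rows, each an object of numbers: "x", "y", "z": the shift along the tool's x, y, z in units of 0.02 m (1.0 is 0.02 m); "wx", "wy", "wz": the turn, a rotation vector about the tool's x, y, z in units of 0.08 rad (1.0 is 0.08 rad); "jaw": the opening in per cent of the stroke, from 0 (shut) to 100 (fully open). A call has 1 to 12 rows; each row shifts and turns the commanded pose from where the row before left it, along the tool's axes as they then stand; what a row does not reach is not made up. A row lasts 1/12 s, in which the tool goes at most 41.7 mm and 7.16 degrees, less where a joint would pass 70% of its speed; a pose out of reach is approached as far as the arm can. A call with a number of a shift or a turn outside -1 to 1 is refused whole. A call with a gripper value outside its range is refused whole. The fingers move at their own pace and stop on an object; "squeeze" is the grip in N (left out, the last holds). Time passes only in rows, so rows that do not move let the fingers close. It gives the time, the measured TCP pose, the force and the opening at its end, in the units of the state.
- ctrl.get_obs(): the state, without advancing time (a new reading comes with each control period).
- ctrl.camera(name): name is "side" or "top"; returns the picture (420x560x3 uint8, blue, green, red); there is no depth.
- ctrl.camera_params(name): a dict with "mtx" (3x3 intrinsics, pixels), "dist" ([k1, k2, p1, p2, k3] as OpenCV has them; the pictures are not rectified), "origin" and "attitude" of the camera in the world. Camera axes: x right, y down, z forward; pixel columns grow to the right and rows downward; lengths in m; the calibration is good to about 2 mm. A picture is of the moment at which its call begins. camera_params takes no time and is no camera call.
- ctrl.hand_in(): hands the job in, once; it reports no verdict.
Trained networks look in the newest picture that a camera, given by its name, has taken for a name from the list of things; names that differ only in an ending like _2 or _b are one class to them, and where a whole thing is asked for, a point or a joint stands for the part that bears it (a point fixed in the world has none). Each returns a list of dicts, best first, with "conf" (0 to 1); they miss things now and then, are a little off and sometimes report something else, mostly with a low value. They report only what shows in the picture. A call takes as long as a camera call.
- ctrl.boxes_of(camera, label): "rect" ([left, top, right, bottom] in pixels, round what is visible of it).
- ctrl.mark_of(camera, label): "position" ([row, column] in pixels: a listed point, or the origin of a listed thing).
The state is a dict: "time_s": time; "qpos": joint angles; "joint_vel": joint speeds; "tau": joint torques, N m; "ee_pos": TCP position; "eef_rot": TCP orientation; "force": force on the tool from outside, world axes, zero at the start; "moment": the same for the moment, N m; "grip_width": finger opening in m.
Only numpy, scipy, OpenCV 4.12 (cv2) and the standard library are available. Lean on these libraries where they do the work, as an engineer would, in place of code of your own. Each camera call takes 0.05 s, during which the arm holds its last target.

## Task

The valve body in the machine vise has just been honed and its bore is to be inspected where the side ports break into it. Lift the bore scope (black grip, blue cap) up and off its forked hook and lower its rod upright down the bore, never letting the scope touch the valve body or the vise, until the lens is level with the side ports, and hold it there still, upright and centred in the bore: you finish while still holding it in mid-air. Leave the other tools and things where they are.

Things in the scene. Friction and masses are not known exactly. Their poses are not given: they have to be found in the camera images.
- scope: The bore scope: loose, about 160 g, round, hanging upright in one of the rack's three forks (which one varies). Origin at the rod's lower tip, z up the rod. From the tip up: steel rod 8 mm in diameter to 110 mm (its last 8 mm a cone widening to 14); aluminium collar 38 mm in diameter, 110 to 116 mm, by which it hangs; black grip 28 mm in diameter to 172 mm; blue cap to 180 mm. Heavy in the grip.
- scope_lens (a point): The middle of the lens, an 8 mm high glass band all round the rod: on the rod's axis, 8 mm above the tip. z axis up the rod.
- scope_grip (a point): The middle of the scope's black grip, on its axis, 146 mm above the tip (34 mm below the top of the cap, 30 mm above the collar).
- rack: Fixed rack of three forked hooks in a row along its y axis, at y = 100, 0 and -100 mm; each fork opens to the rack's -x. Origin on the table below the middle fork, where a tool's axis hangs. Foot 110 x 330 x 8 mm; cross bar (top 182 mm high) at x = 28 to 40 mm on end posts at x = 29 to 51 mm. Highest part: 198 mm. A scope in a fork has its tip 80 mm and its grip's middle 226 mm above the table.
- fork1 (a point): The middle fork, on the axis of a tool hung there, level with the prongs' tops, 190 mm above the table; x and y axes as the rack's. The other forks are alike: two level prongs 9 mm wide and 8 mm thick, 16 mm apart, running along x. Their front ends, at x = -22 to -27 mm, turn up 8 mm, so a tool must rise more than 8 mm before it can be drawn out towards -x.
- vise: Fixed grey machine vise, 250 x 80 mm, jaws 72 mm high, clamping an aluminium valve body 66 x 74 mm whose top face, the highest part, is 125 mm above the table. Origin on the table under the bore's axis; x along the vise, away from its tommy bar. Round side ports, dark in bright rings, show on the valve body's two y faces, their centres 85 mm above the table, 40 mm below the top face.
- bore_mouth (a point): Centre of the bore's mouth, in the middle of the valve body's top face, 125 mm above the table. The bore is vertical, 26 mm in diameter, and goes straight down to 45 mm above the table. z axis up.
- port_level (a point): The point on the bore's axis level with the centres of the side ports, 40 mm below the mouth, 85 mm above the table: where the lens belongs.
- pickup: Bystander: magnetic pick-up tool with a red handle up to 25 mm in diameter and a red 36 mm flange, hanging in another fork; top 256 mm above the table. Origin at its lower tip.
- deburrer: Bystander: deburring tool with a yellow handle 24 mm in diameter and a yellow 36 mm flange, hanging in another fork; top 260 mm above the table. Origin on its axis, 80 mm above the table.
- spanner: Bystander: open-end spanner, 130 mm long, lying on the table in the middle.
- gauge_block: Bystander: drilled steel set-up block, 75 x 50 x 25 mm, at the left side.
- mill_holder: Bystander: dark steel end-mill holder standing on its wide end, 44 mm in diameter, 100 mm high, at the right side.
- spray_bottle: Bystander: amber spray bottle with a white head, 60 mm in diameter, 180 mm high, at the back middle.
- oiler: Bystander: green pump oiler, 72 mm in diameter, with a long steel spout up to 173 mm, at the left side.

How it is judged:
By the outcome, as a careful person would: the job done as asked, in the order asked, and still so for the second after the job is handed in, while the arm keeps its last pose, push and grip.
It also fails if it takes over 58 s, if anything falls off the work surface, if the arm or the gripper's body presses on something with over 40 N, if the wrist force passes 120 N, or if a joint passes its speed limit or range.

## Working session

There is one attempt and no reset: what is moved stays moved. The work goes in short steps, Python scripts to look and compute and a tool call to move; the robot and the scene stay as the last step left them, time stands still between calls to the robot, and variables do not carry over. Pictures are saved under pics/ and viewed, and the job is handed in when it is done.

Besides the shell and the picture viewer there is one more tool, called after ">>>" as name([rows], argument=value, ...), one row to a line, values as JSON. carry_out: Moves the arm, as the interface text tells. Its arguments: {"type":"object","properties":{"deltas":{"type":"array"},"squeeze":{"type":"number"}},"required":["deltas"]}

```bash
mkdir -p pics; ls; cat > h.py <<'E'
import numpy as np, cv2
from station import ctrl
from scipy.spatial.transform import Rotation as R
def cam(n):
    p=ctrl.camera_params(n); return p
def snap(n,f):
    im=np.array(ctrl.camera(n)); cv2.imwrite('pics/'+f,im); return im
E
python3 - <<'E'
from h import *
snap('side','s0.png');snap('top','t0.png')
for n in('side','top'): print(n,ctrl.camera_params(n))
o=ctrl.get_obs();print(o,ctrl.grasp_offset)
for n in('side','top'):
  for l in('scope','scope_grip','scope_lens','bore_mouth','port_level','fork1','pickup','deburrer','vise','rack'):
    print(n,l,[(round(d['conf'],2),np.round(d['position'],1).tolist()) for d in ctrl.mark_of(n,l)][:3])
print(ctrl.get_obs()['time_s'])
E
```

```text
pics
side {'mtx': array([[539.63447462,   0.        , 274.69674706],
       [  0.        , 539.63447462, 205.15502991],
       [  0.        ,   0.        ,   1.        ]]), 'dist': array([-0.15433367,  0.        ,  0.        ,  0.        ,  0.        ]), 'origin': array([0.23796139, 1.15498599, 1.14764934]), 'attitude': array([-2.25686885e+00, -2.43492654e-04, -2.84800528e+00])}
top {'mtx': array([[409.19606614,   0.        , 277.75623117],
       [  0.        , 409.19606614, 210.91690483],
       [  0.        ,   0.        ,   1.        ]]), 'dist': array([-0.01870812,  0.        ,  0.        ,  0.        ,  0.        ]), 'origin': array([0.54332148, 0.01500119, 1.35426406]), 'attitude': array([-3.08824221, -0.00344932, -1.55988867])}
{'time_s': 0.1, 'qpos': array([-1.19458843e+00,  3.00374557e-01,  1.52152028e+00,  2.77385540e-05,
        1.32074277e+00, -6.65773848e-02]), 'joint_vel': array([-0.00081871, -0.00067765, -0.00215255, -0.00080349,  0.00027957,
       -0.00044937]), 'tau': array([ 3.74601932e-04, -5.32645869e+01, -3.53286231e+01,  7.09388056e-02,
        2.35343393e-02,
[... 433 characters left out ...]
uth [(0.62, [171.8, 318.1])]
side port_level [(0.88, [178.8, 321.1])]
side fork1 [(0.57, [257.6, 273.1]), (0.35, [243.3, 205.1])]
side pickup [(0.67, [261.8, 275.5])]
side deburrer []
side vise [(0.71, [204.2, 318.4]), (0.63, [315.4, 263.1])]
side rack [(0.59, [309.6, 273.0])]
top scope [(0.47, [241.7, 166.5])]
top scope_grip [(0.66, [244.0, 156.0])]
top scope_lens [(0.67, [244.9, 166.6])]
top bore_mouth [(0.87, [243.1, 365.2]), (0.54, [160.2, 267.2])]
top port_level [(0.83, [245.6, 358.0])]
top fork1 [(0.86, [239.3, 196.0])]
top pickup [(0.47, [236.5, 231.9])]
top deburrer [(0.63, [238.9, 203.5])]
top vise [(0.55, [244.0, 356.5])]
top rack [(0.8, [239.9, 206.6]), (0.35, [206.1, 281.0])]
1.1
```

View pics/s0.png

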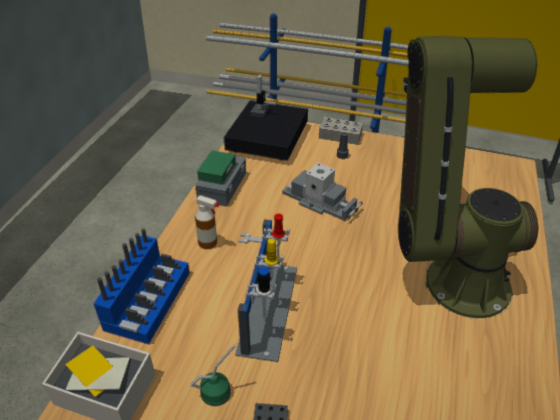

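View pics/t0.png

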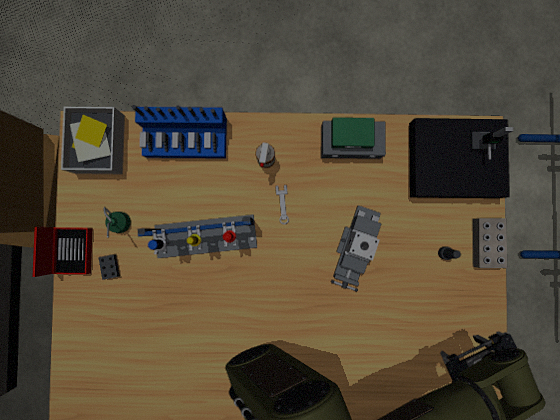

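The side view shows the scope (blue cap) at about (264,272), the top view at (156,244). It is in the fork at the +y end of the rack. The deburrer is yellow and sits in the middle, the pickup is red, and the bore is near top-view (365,245). I'll zoom in to measure precisely.

```bash
python3 - <<'E'
import cv2,numpy as np
s=cv2.imread('pics/s0.png');t=cv2.imread('pics/t0.png')
a=cv2.resize(s[200:360,220:320],None,fx=3.6,fy=3.6,interpolation=cv2.INTER_CUBIC)
b=cv2.resize(s[155:220,275:370],None,fx=4.4,fy=4.4,interpolation=cv2.INTER_CUBIC)
c=np.zeros((600,800,3),np.uint8);c[:a.shape[0],:a.shape[1]]=a;c[:b.shape[0],370:370+b.shape[1]]=b
cv2.imwrite('pics/z1.png',c)
a=cv2.resize(t[205:265,135:265],None,fx=6,fy=6,interpolation=cv2.INTER_CUBIC)
cv2.imwrite('pics/z2.png',a)
b=cv2.resize(t[200:295,325:390],None,fx=6,fy=6,interpolation=cv2.INTER_CUBIC)
cv2.imwrite('pics/z3.png',b)
E
```

```text
(no output)
```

View pics/z1.png

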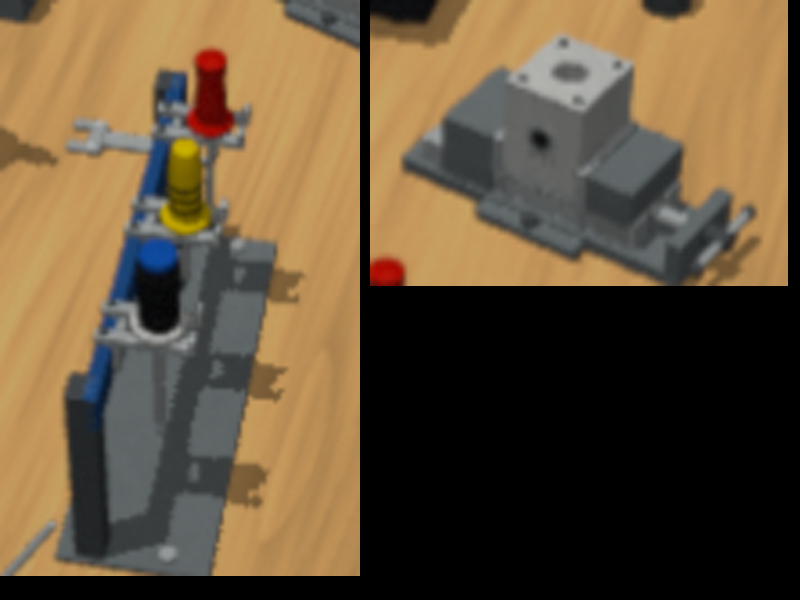

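View pics/z2.png

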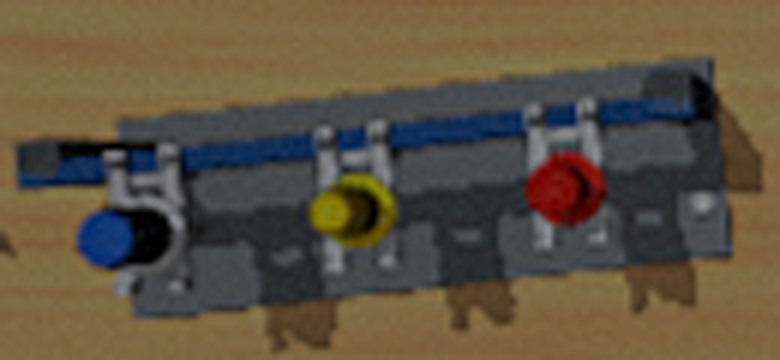

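View pics/z3.png

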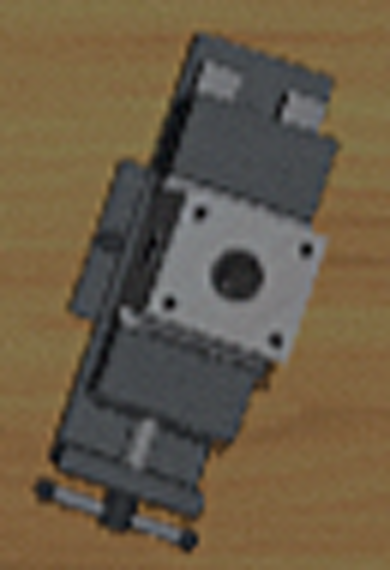

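```bash
cat >> h.py <<'E'
def ray(n,uv):
    p=cam(n); u=cv2.undistortPoints(np.array([[uv]],float),p['mtx'],p['dist'])[0,0]
    M=R.from_euler('xyz',p['attitude']).as_matrix(); d=M@np.array([u[0],u[1],1]); return np.array(p['origin']),d/np.linalg.norm(d)
def atz(n,uv,z):
    o,d=ray(n,uv); return o+d*(z-o[2])/d[2]
def tri(a,b):
    o1,d1=ray('side',a);o2,d2=ray('top',b)
    A=np.stack([d1,-d2],1);s=np.linalg.lstsq(A,o2-o1,rcond=None)[0]
    p,q=o1+s[0]*d1,o2+s[1]*d2; return (p+q)/2,np.linalg.norm(p-q)
def proj(n,P):
    p=cam(n);M=R.from_euler('xyz',p['attitude']).as_matrix()
    return cv2.projectPoints(np.atleast_2d(P).astype(float),cv2.Rodrigues(M.T)[0],-M.T@p['origin'],p['mtx'],p['dist'])[0][:,0]
def cen(im,box,f):
    x0,y0,x1,y1=box;c=im[y0:y1,x0:x1].astype(float);w=f(c[...,0],c[...,1],c[...,2]);w=w*1.
    yy,xx=np.mgrid[y0:y1,x0:x1];return np.array([(w*xx).sum(),(w*yy).sum()])/w.sum(),w.sum()
E
python3 - <<'E'
from h import *
s=cv2.imread('pics/s0.png');t=cv2.imread('pics/t0.png')
blue=lambda b,g,r:(b>110)&(b-r>90)
red=lambda b,g,r:(r>110)&(g<60)&(b<60)
yel=lambda b,g,r:(r>110)&(g>90)&(b<60)
cs,n1=cen(s,(255,260,275,278),blue);ct,n2=cen(t,(145,237,160,252),blue)
print('cap',cs,n1,ct,n2,tri(cs,ct),atz('top',ct,.260),atz('side',cs,.255))
dk=lambda b,g,r:(g<95)
bt,n=cen(t,(358,239,372,253),dk);print('bore top',bt,n,atz('top',bt,.125))
print(s[166:178,312:330,1])
bs=np.array([320.5,171.4]);print(tri(bs,bt),atz('side',bs,.125))
# corners of top face, from z3 zoom (scale6, offset 325,200)
for q in [(170,182),(325,235),(287,362),(130,310)]: print(atz('top',(325+q[0]/6,200+q[1]/6),.125))
# flanges
for nm,q in(('yel',(353,212)),('red',(566,189))):print(nm,atz('top',(135+q[0]/6,205+q[1]/6),.198))
print('collar', atz('top',(135+160/6,205+234/6),.194))
E
```

```text
cap [261.96202532 270.29113924] 79.0 [152.04255319 244.31914894] 47.0 (array([0.51039385, 0.34720621, 0.25876896]), np.float64(0.003371943095832301)) [0.50881428 0.34635228 0.26      ] [0.51320382 0.34415896 0.255     ]
bore top [364.0483871  245.48387097] 62.0 [ 0.50803894 -0.24851299  0.125     ]
[[159 169 175 177 176 172 171 172 174 173 172 173 171 169 168 164 158 155]
 [168 174 177 177 177 175 173 174 175 174 173 172 173 171 172 174 172 168]
 [174 175 177 178 177 173 163 161 164 166 167 170 172 172 171 172 175 173]
 [175 176 176 176 170 152 131 124 128 136 139 156 168 171 170 171 174 172]
 [176 175 176 173 150 113  97  94  97  98  98 122 150 168 172 171 172 171]
 [177 176 175 171 131  98  91  90  97  96  96 103 131 166 172 172 171 172]
 [177 177 176 173 148 121 103  97 101 102 103 115 146 170 173 172 172 170]
 [177 178 177 175 173 159 142 131 133 132 132 146 169 175 173 172 171 162]
 [176 177 177 176 176 174 173 172 173 173 171 171 175 176 174 171 159 136]
 [157 168 174 176 174 175 176 176 178 177 175 174 174 176 174 159 124  93]
 [113 139 155 163 168 172 175 175 174 162 159 169 174 172 160 125  91  80]
 [ 96 104 113 128 142 154 165 173 171 126 119 148 169 159 126  93  81  79]]
(array([ 0.50745411, -0.24860849,  0.12529877]), np.float64(0.0012248809416072546)) [ 0.50695356 -0.24923499  0.125     ]
[ 0.55310605 -0.21623718  0.125     ]
[ 0.52741941 -0.29403101  0.125     ]
[ 0.46394631 -0.27491129  0.125     ]
[ 0.48903121 -0.19632478  0.125     ]
yel [0.51943269 0.24738096 0.198     ]
red [0.53134698 0.14744918 0.198     ]
collar [0.50795305 0.3390708  0.194     ]
```

```bash
python3 - <<'E'
from h import *
s=cv2.imread('pics/s0.png');t=cv2.imread('pics/t0.png')
blue=lambda b,g,r:(b>130)&(b-r>90)
red=lambda b,g,r:(r>110)&(g<60)&(b<60)
cs,n1=cen(s,(257,262,273,277),blue);print(cs,n1, s[268,254:276])
ct,_=cen(t,(145,237,160,252),blue);print(tri(cs,ct), atz('side',cs,.257))
w=lambda b,g,r:np.clip(172-g,0,80)
print(cen(s,(314,167,326,174),w), tri(cen(s,(314,167,326,174),w)[0],cen(t,(358,239,372,253),lambda b,g,r:np.clip(150-g,0,70))[0]))
for P in([.508,.347,.26],[.508,.347,.194],[.508,.347,.08],[.5075,-.2487,.125]):print(P,proj('side',P),proj('top',P))
E
```

```text
[263.29090909 269.94545455] 55.0 [[116  97 103]
 [120  72  41]
 [119  67  27]
 [117  66  26]
 [108  59  22]
 [127  64  26]
 [148  71  19]
 [154  72  17]
 [156  73  16]
 [155  72  14]
 [154  71  12]
 [154  71  15]
 [153  72  17]
 [146  70  18]
 [104  59  36]
 [ 63  51  44]
 [ 58  57  54]
 [ 73  74  72]
 [ 73  73  71]
 [ 87  86  82]
 [ 92  91  86]
 [ 94  93  89]]
 ** On entry to DLASCL parameter number  4 had an illegal value
 ** On entry to DLASCL parameter number  4 had an illegal value
 ** On entry to DLASCL parameter number  4 had an illegal value
 ** On entry to DLASCL parameter number  4 had an illegal value
 ** On entry to DLASCL parameter number  5 had an illegal value
 ** On entry to DLASCL parameter number  4 had an illegal valueh.py:22: RuntimeWarning: invalid value encountered in divide
  yy,xx=np.mgrid[y0:y1,x0:x1];return np.array([(w*xx).sum(),(w*yy).sum()])/w.sum(),w.sum()
Traceback (most recent call last):
  File "h.py", line 15, in tri
    A=np.stack([d1,-d2],1);s=np.linalg.lstsq(A,o2-o1,rcond=None)[0]
                             ~~~~~~~~~~~~~~~^^^^^^^^^^^^^^^^^^^^
numpy.linalg.LinAlgError: SVD did not converge in Linear Least Squares
```

```bash
python3 - <<'E'
from h import *
s=cv2.imread('pics/s0.png');t=cv2.imread('pics/t0.png')
cs=np.array([263.4,269.9])
ct,_=cen(t,(145,237,160,252),lambda b,g,r:(b>110)&(b-r>90));print(ct,tri(cs,ct), atz('side',cs,.257))
w=lambda b,g,r:np.clip(172-g,0,80)
a=cen(s,(314,167,326,174),w)[0];b=cen(t,(358,239,372,253),lambda b,g,r:np.clip(150-g,0,70))[0]
print(a,b,tri(a,b),atz('top',b,.125),atz('side',a,.125))
for P in([.508,.347,.26],[.508,.347,.194],[.508,.347,.08],[.5075,-.2487,.125]):print(P,proj('side',P),proj('top',P))
E
```

```text
[152.04255319 244.31914894] (array([0.5088857 , 0.34642267, 0.2598417 ]), np.float64(0.00015905439440472497)) [0.50983088 0.34385225 0.257     ]
[320.02608696 170.92128146] [364.41552511 245.56916465] (array([ 0.50821316, -0.24914598,  0.12672507]), np.float64(0.0007606333677756713)) [ 0.50779496 -0.24961706  0.125     ] [ 0.50902975 -0.25138304  0.125     ]
[0.508, 0.347, 0.26] [[263.72854747 270.11160449]] [[151.7924697  244.62222628]]
[0.508, 0.347, 0.194] [[264.10135925 289.59744966]] [[158.8710425  243.95053093]]
[0.508, 0.347, 0.08] [[264.6964608  320.15885123]] [[169.37422563 242.95340864]]
[0.5075, -0.2487, 0.125] [[320.29880251 171.46337319]] [[364.11052185 245.66465442]]
```

>>> carry_out([
  {"z":-0.5,"wz":-1,"jaw":100},
  {"z":-0.5,"wz":-1},
  {"z":-0.5,"wz":-1},
  {"z":-0.5,"wz":-1},
  {"z":-0.5,"wz":-1},
  {"z":-0.5,"wz":-1},
  {"z":-0.5,"wz":-1},
  {"z":-0.5,"wz":-1},
  {"z":-0.5,"wz":-1},
  {"z":-0.5,"wz":-1},
  {"z":-0.5,"wz":-1},
  {"wz":-1},
], squeeze=20)

```text
invalid input
```

>>> carry_out([
  {"wz":-1},
  {"wz":-1},
  {"wz":-0.1},
  {},
])

```text
invalid input
```

>>> carry_out([
  {"x":0,"y":0,"z":-0.5,"wx":0,"wy":0,"wz":-1,"jaw":100},
  {"x":0,"y":0,"z":-0.5,"wx":0,"wy":0,"wz":-1,"jaw":100},
  {"x":0,"y":0,"z":-0.5,"wx":0,"wy":0,"wz":-1,"jaw":100},
  {"x":0,"y":0,"z":-0.5,"wx":0,"wy":0,"wz":-1,"jaw":100},
  {"x":0,"y":0,"z":-0.5,"wx":0,"wy":0,"wz":-1,"jaw":100},
  {"x":0,"y":0,"z":-0.5,"wx":0,"wy":0,"wz":-1,"jaw":100},
  {"x":0,"y":0,"z":-0.5,"wx":0,"wy":0,"wz":-1,"jaw":100},
  {"x":0,"y":0,"z":-0.5,"wx":0,"wy":0,"wz":-1,"jaw":100},
  {"x":0,"y":0,"z":-0.5,"wx":0,"wy":0,"wz":-1,"jaw":100},
  {"x":0,"y":0,"z":-0.5,"wx":0,"wy":0,"wz":-1,"jaw":100},
  {"x":0,"y":0,"z":-0.5,"wx":0,"wy":0,"wz":-1,"jaw":100},
  {"x":0,"y":0,"z":0,"wx":0,"wy":0,"wz":-1,"jaw":100},
], squeeze=20)

```text
time_s: 2.1
ee_pos: [0.2358, -0.4973, 0.3175]
eef_rot: [3.14, 0.002, 1.407]
force: [0.3, -0.6, 0.1]
grip_width: 0.0938
```

>>> carry_out([
  {"x":0,"y":0,"z":0,"wx":0,"wy":0,"wz":-1,"jaw":100},
  {"x":0,"y":0,"z":0,"wx":0,"wy":0,"wz":-1,"jaw":100},
  {"x":0.5,"y":0.3,"z":0,"wx":0,"wy":0,"wz":0,"jaw":100},
  {"x":1,"y":0.3,"z":0,"wx":0,"wy":0,"wz":0,"jaw":100},
  {"x":1,"y":0.3,"z":0,"wx":0,"wy":0,"wz":0,"jaw":100},
  {"x":1,"y":0.3,"z":0,"wx":0,"wy":0,"wz":0,"jaw":100},
  {"x":1,"y":0.3,"z":0,"wx":0,"wy":0,"wz":0,"jaw":100},
  {"x":1,"y":0.3,"z":0,"wx":0,"wy":0,"wz":0,"jaw":100},
  {"x":1,"y":0.3,"z":0,"wx":0,"wy":0,"wz":0,"jaw":100},
  {"x":1,"y":0.3,"z":0,"wx":0,"wy":0,"wz":0,"jaw":100},
  {"x":1,"y":0.3,"z":0,"wx":0,"wy":0,"wz":0,"jaw":100},
  {"x":1,"y":0.3,"z":0,"wx":0,"wy":0,"wz":0,"jaw":100},
])

```text
time_s: 3.1
ee_pos: [0.2974, -0.3058, 0.3155]
eef_rot: [3.141, 0.0, 1.56]
force: [-0.5, -0.0, -0.4]
grip_width: 0.0936
```

>>> carry_out([
  {"x":1,"y":0.3,"z":0,"wx":0,"wy":0,"wz":0,"jaw":100},
  {"x":1,"y":0.3,"z":0,"wx":0,"wy":0,"wz":0,"jaw":100},
  {"x":1,"y":0.3,"z":0,"wx":0,"wy":0,"wz":0,"jaw":100},
  {"x":1,"y":0.3,"z":0,"wx":0,"wy":0,"wz":0,"jaw":100},
  {"x":1,"y":0.3,"z":0,"wx":0,"wy":0,"wz":0,"jaw":100},
  {"x":1,"y":0.3,"z":0,"wx":0,"wy":0,"wz":0,"jaw":100},
  {"x":1,"y":0.3,"z":0,"wx":0,"wy":0,"wz":0,"jaw":100},
  {"x":1,"y":0.3,"z":0,"wx":0,"wy":0,"wz":0,"jaw":100},
  {"x":1,"y":0.3,"z":0,"wx":0,"wy":0,"wz":0,"jaw":100},
  {"x":1,"y":0.3,"z":0,"wx":0,"wy":0,"wz":0,"jaw":100},
  {"x":1,"y":0.3,"z":0,"wx":0,"wy":0,"wz":0,"jaw":100},
  {"x":1,"y":0.3,"z":0,"wx":0,"wy":0,"wz":0,"jaw":100},
])

```text
time_s: 4.1
ee_pos: [0.3709, -0.0664, 0.3155]
eef_rot: [3.141, 0.0, 1.56]
force: [-0.2, -0.0, -0.1]
grip_width: 0.094
```

>>> carry_out([
  {"x":1,"y":0.32,"z":0,"wx":0,"wy":0,"wz":0,"jaw":100},
  {"x":1,"y":0.32,"z":0,"wx":0,"wy":0,"wz":0,"jaw":100},
  {"x":1,"y":0.32,"z":0,"wx":0,"wy":0,"wz":0,"jaw":100},
  {"x":1,"y":0.32,"z":0,"wx":0,"wy":0,"wz":0,"jaw":100},
  {"x":1,"y":0.32,"z":0,"wx":0,"wy":0,"wz":0,"jaw":100},
  {"x":1,"y":0.32,"z":0,"wx":0,"wy":0,"wz":0,"jaw":100},
  {"x":1,"y":0.32,"z":0,"wx":0,"wy":0,"wz":0,"jaw":100},
  {"x":1,"y":0.32,"z":0,"wx":0,"wy":0,"wz":0,"jaw":100},
  {"x":1,"y":0.32,"z":0,"wx":0,"wy":0,"wz":0,"jaw":100},
  {"x":1,"y":0.32,"z":0,"wx":0,"wy":0,"wz":0,"jaw":100},
  {"x":1,"y":0.32,"z":0,"wx":0,"wy":0,"wz":0,"jaw":100},
  {"x":1,"y":0.32,"z":0,"wx":0,"wy":0,"wz":0,"jaw":100},
])

```text
time_s: 5.1
ee_pos: [0.4494, 0.1729, 0.3155]
eef_rot: [3.141, -0.0, 1.56]
force: [-0.1, -0.7, 0.4]
grip_width: 0.0943
```

>>> carry_out([
  {"x":1,"y":0.32,"z":0,"wx":0,"wy":0,"wz":0,"jaw":100},
  {"x":1,"y":0.32,"z":0,"wx":0,"wy":0,"wz":0,"jaw":100},
  {"x":1,"y":0.32,"z":0,"wx":0,"wy":0,"wz":0,"jaw":100},
  {"x":1,"y":0.32,"z":0,"wx":0,"wy":0,"wz":0,"jaw":100},
  {"x":1,"y":0.32,"z":0,"wx":0,"wy":0,"wz":0,"jaw":100},
  {"x":1,"y":0.32,"z":0,"wx":0,"wy":0,"wz":0,"jaw":100},
  {"x":0.5,"y":0.32,"z":0,"wx":0,"wy":0,"wz":0,"jaw":100},
  {"x":0,"y":0,"z":0,"wx":0,"wy":0,"wz":0,"jaw":100},
  {"x":0,"y":0,"z":0,"wx":0,"wy":0,"wz":0,"jaw":100},
])

```text
time_s: 5.85
ee_pos: [0.495, 0.3012, 0.3151]
eef_rot: [-3.141, 0.0, 1.562]
force: [-0.2, -0.5, -0.0]
grip_width: 0.0942
```

>>> carry_out([
  {"x":0.75,"y":0.21,"z":0,"wx":0,"wy":0,"wz":-0.1,"jaw":100},
  {"x":0.75,"y":0.21,"z":0,"wx":0,"wy":0,"wz":0,"jaw":100},
  {"x":0.75,"y":0.21,"z":0,"wx":0,"wy":0,"wz":0,"jaw":100},
  {"x":0,"y":0,"z":0,"wx":0,"wy":0,"wz":0,"jaw":100},
  {"x":0,"y":0,"z":0,"wx":0,"wy":0,"wz":0,"jaw":100},
])

```text
time_s: 6.27
ee_pos: [0.508, 0.3455, 0.3154]
eef_rot: [-3.141, 0.0, 1.57]
force: [-1.1, 0.5, 1.0]
grip_width: 0.0941
```

```bash
python3 - <<'E'
from h import *
o=ctrl.get_obs();print(o['ee_pos'],o['eef_rot'])
a=snap('side','s1.png');b=snap('top','t1.png')
c=np.zeros((600,800,3),np.uint8)
A=cv2.resize(a[180:340,190:320],None,fx=3,fy=3);B=cv2.resize(b[180:300,100:230],None,fx=3,fy=3)
c[:A.shape[0],:A.shape[1]]=A;c[:B.shape[0],400:400+B.shape[1]]=B;cv2.imwrite('pics/z4.png',c)
E
```

```text
[0.50797598 0.34550585 0.31540511] [-3.14143934e+00  2.73215091e-04  1.57018341e+00]
```

View pics/z4.png

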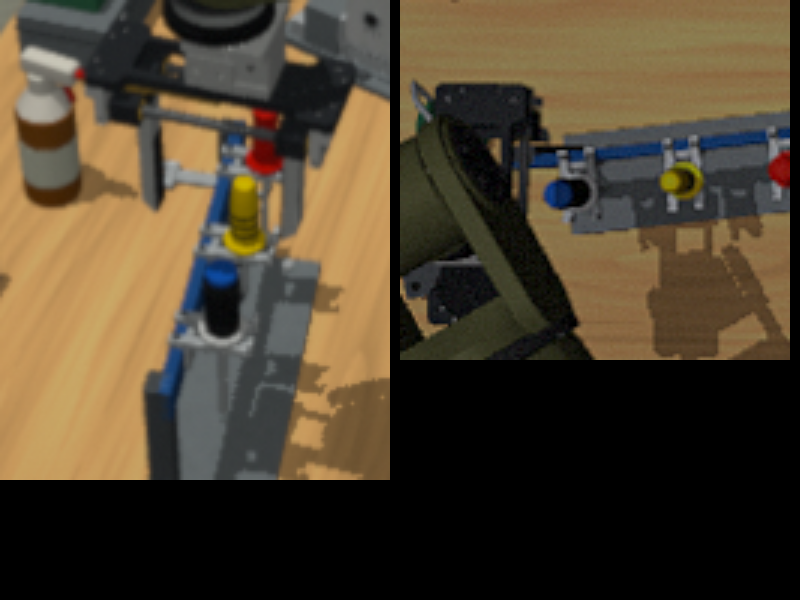

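The fingertips straddle the scope in x in the side view, with their midpoint at about (264,253) and the cap just below at (264,270). Descending.

>>> carry_out([
  {"x":0.05,"y":0.02,"z":0.5,"wx":0,"wy":0,"wz":0,"jaw":100},
  {"x":0,"y":0,"z":0.6,"wx":0,"wy":0,"wz":0,"jaw":100},
  {"x":0,"y":0,"z":0.6,"wx":0,"wy":0,"wz":0,"jaw":100},
  {"x":0,"y":0,"z":0.6,"wx":0,"wy":0,"wz":0,"jaw":100},
  {"x":0,"y":0,"z":0.6,"wx":0,"wy":0,"wz":0,"jaw":100},
  {"x":0,"y":0,"z":0.6,"wx":0,"wy":0,"wz":0,"jaw":100},
  {"x":0,"y":0,"z":0.6,"wx":0,"wy":0,"wz":0,"jaw":100},
  {"x":0,"y":0,"z":0.5,"wx":0,"wy":0,"wz":0,"jaw":100},
  {"x":0,"y":0,"z":0.4,"wx":0,"wy":0,"wz":0,"jaw":100},
  {"x":0,"y":0,"z":0.3,"wx":0,"wy":0,"wz":0,"jaw":100},
  {"x":0,"y":0,"z":0,"wx":0,"wy":0,"wz":0,"jaw":100},
  {"x":0,"y":0,"z":0,"wx":0,"wy":0,"wz":0,"jaw":100},
])

```text
time_s: 7.37
ee_pos: [0.5088, 0.347, 0.2096]
eef_rot: [3.141, -0.0, 1.571]
force: [0.0, 0.5, -0.1]
grip_width: 0.0937
```

```bash
python3 - <<'E'
from h import *
o=ctrl.get_obs();print(o['ee_pos'],o['eef_rot'])
a=snap('side','s2.png');b=snap('top','t2.png')
c=np.zeros((600,800,3),np.uint8)
A=cv2.resize(a[210:350,200:330],None,fx=4,fy=4);
c[:A.shape[0],:A.shape[1]]=A;cv2.imwrite('pics/z5.png',c)
E
```

```text
[0.50880601 0.34697921 0.20957219] [ 3.14149963e+00 -7.62029432e-05  1.57076480e+00]
```

View pics/z5.png

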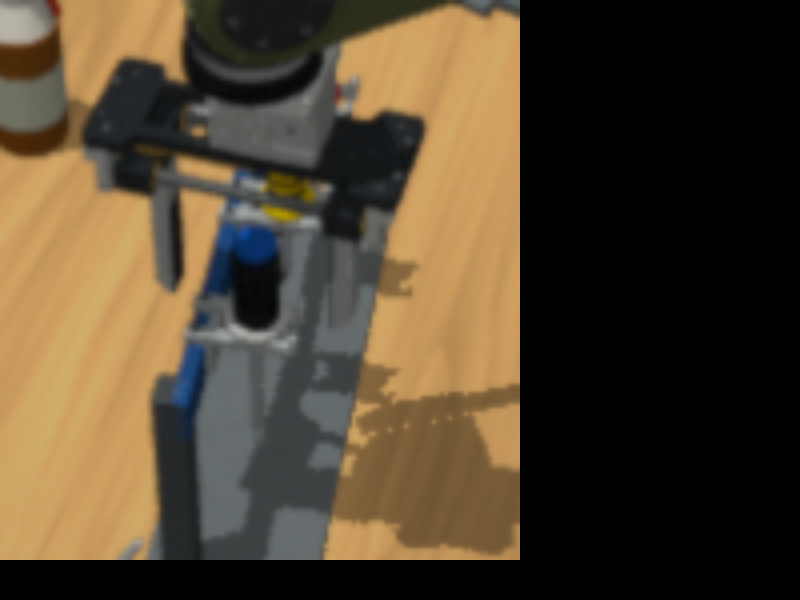

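The scope's grip sits centred between the fingers at about (264,280), and the deburrer is clear behind. Closing.

>>> carry_out([
  {"x":0,"y":0,"z":0,"wx":0,"wy":0,"wz":0,"jaw":60},
  {"x":0,"y":0,"z":0,"wx":0,"wy":0,"wz":0,"jaw":45},
  {"x":0,"y":0,"z":0,"wx":0,"wy":0,"wz":0,"jaw":38},
  {"x":0,"y":0,"z":0,"wx":0,"wy":0,"wz":0,"jaw":35},
  {"x":0,"y":0,"z":0,"wx":0,"wy":0,"wz":0,"jaw":32},
  {"x":0,"y":0,"z":0,"wx":0,"wy":0,"wz":0,"jaw":29},
  {"x":0,"y":0,"z":0,"wx":0,"wy":0,"wz":0,"jaw":26},
  {"x":0,"y":0,"z":0,"wx":0,"wy":0,"wz":0,"jaw":10},
  {"x":0,"y":0,"z":0,"wx":0,"wy":0,"wz":0,"jaw":10},
  {"x":0,"y":0,"z":0,"wx":0,"wy":0,"wz":0,"jaw":10},
  {"x":0,"y":0,"z":0,"wx":0,"wy":0,"wz":0,"jaw":10},
  {"x":0,"y":0,"z":0,"wx":0,"wy":0,"wz":0,"jaw":10},
], squeeze=25)

```text
time_s: 8.47
ee_pos: [0.5088, 0.347, 0.2094]
eef_rot: [3.142, -0.0, 1.571]
force: [0.3, -0.1, 0.2]
grip_width: 0.0273
```

>>> carry_out([
  {"x":0,"y":0,"z":-0.1,"wx":0,"wy":0,"wz":0,"jaw":10},
  {"x":0,"y":0,"z":-0.2,"wx":0,"wy":0,"wz":0,"jaw":10},
  {"x":0,"y":0,"z":-0.25,"wx":0,"wy":0,"wz":0,"jaw":10},
  {"x":0,"y":0,"z":-0.25,"wx":0,"wy":0,"wz":0,"jaw":10},
  {"x":0,"y":0,"z":-0.25,"wx":0,"wy":0,"wz":0,"jaw":10},
  {"x":0,"y":0,"z":-0.25,"wx":0,"wy":0,"wz":0,"jaw":10},
  {"x":0,"y":0,"z":-0.25,"wx":0,"wy":0,"wz":0,"jaw":10},
  {"x":0,"y":0,"z":-0.15,"wx":0,"wy":0,"wz":0,"jaw":10},
  {"x":0,"y":0,"z":-0.1,"wx":0,"wy":0,"wz":0,"jaw":10},
  {"x":0,"y":0,"z":0,"wx":0,"wy":0,"wz":0,"jaw":10},
  {"x":0,"y":0,"z":0,"wx":0,"wy":0,"wz":0,"jaw":10},
])

```text
time_s: 9.38
ee_pos: [0.5087, 0.3469, 0.2453]
eef_rot: [-3.141, 0.0, 1.571]
force: [-0.2, -0.1, -2.6]
grip_width: 0.0279
```

```bash
python3 - <<'E'
from h import *
o=ctrl.get_obs();print(o['ee_pos'],o['eef_rot'],o['force'],o['grip_width'])
a=snap('side','s3.png')
c=np.zeros((600,800,3),np.uint8)
A=cv2.resize(a[210:350,200:330],None,fx=4,fy=4,interpolation=cv2.INTER_CUBIC);
c[:A.shape[0],:A.shape[1]]=A;cv2.imwrite('pics/z6.png',c)
p=o['ee_pos'];t=p.copy()
for dz in (.0494,0,-.0114,-.0174,-.1274):print(dz,proj('side',p+[0,0,dz]))
E
```

```text
[0.50871475 0.34694582 0.24531602] [-3.14140245e+00  7.87201947e-05  1.57079571e+00] [-0.23242754 -0.07310382 -2.58049863] 0.027895404457362816
0.0494 [[263.22508805 259.19814554]]
0 [[263.52278327 274.48652851]]
-0.0114 [[263.58964816 277.89811233]]
-0.0174 [[263.62456991 279.67666432]]
-0.1274 [[264.23313305 310.31949621]]
```

View pics/z6.png

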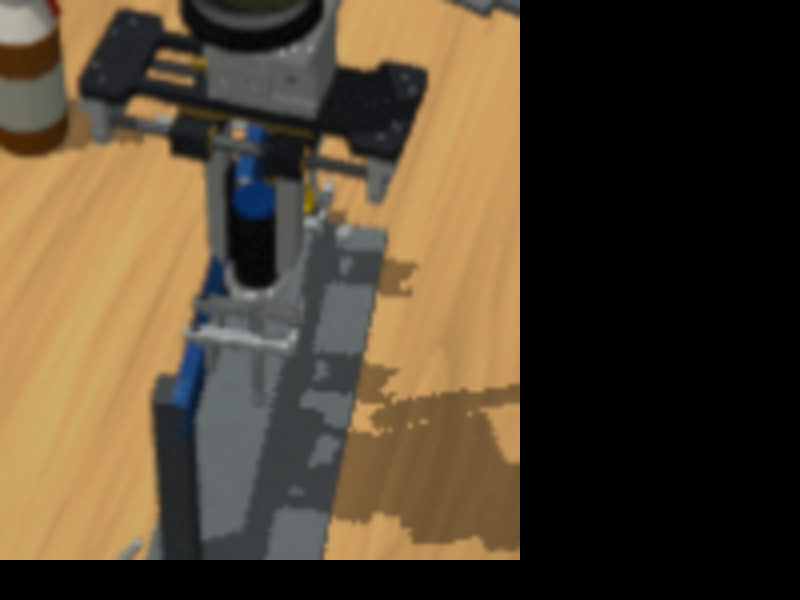

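Lifted clear of the prongs: the collar is at about (264,283), the prongs at (262,294) and the rod tip at (265,311), as predicted. Drawing it out along the rack's -x.

>>> carry_out([
  {"x":-0.02,"y":-0.2,"z":0,"wx":0,"wy":0,"wz":0,"jaw":10},
  {"x":-0.05,"y":-0.4,"z":0,"wx":0,"wy":0,"wz":0,"jaw":10},
  {"x":-0.06,"y":-0.5,"z":0,"wx":0,"wy":0,"wz":0,"jaw":10},
  {"x":-0.06,"y":-0.5,"z":0,"wx":0,"wy":0,"wz":0,"jaw":10},
  {"x":-0.06,"y":-0.5,"z":0,"wx":0,"wy":0,"wz":0,"jaw":10},
  {"x":-0.06,"y":-0.5,"z":0,"wx":0,"wy":0,"wz":0,"jaw":10},
  {"x":-0.06,"y":-0.5,"z":0,"wx":0,"wy":0,"wz":0,"jaw":10},
  {"x":-0.06,"y":-0.5,"z":-0.1,"wx":0,"wy":0,"wz":0,"jaw":10},
  {"x":-0.1,"y":-0.5,"z":-0.2,"wx":0,"wy":0,"wz":0,"jaw":10},
  {"x":-0.2,"y":-0.4,"z":-0.3,"wx":0,"wy":0,"wz":0,"jaw":10},
  {"x":-0.3,"y":-0.3,"z":-0.3,"wx":0,"wy":0,"wz":0,"jaw":10},
  {"x":-0.5,"y":-0.1,"z":-0.3,"wx":0,"wy":0,"wz":0,"jaw":10},
])

```text
time_s: 10.43
ee_pos: [0.4099, 0.3162, 0.2705]
eef_rot: [3.141, -0.001, 1.572]
force: [-0.0, -0.2, -1.1]
grip_width: 0.0275
```

>>> carry_out([
  {"x":-0.6,"y":0,"z":-0.3,"wx":0,"wy":0,"wz":0,"jaw":10},
  {"x":-0.7,"y":0,"z":-0.3,"wx":0,"wy":0,"wz":0,"jaw":10},
  {"x":-0.8,"y":0,"z":-0.3,"wx":0,"wy":0,"wz":0,"jaw":10},
  {"x":-0.8,"y":0,"z":-0.3,"wx":0,"wy":0,"wz":0,"jaw":10},
  {"x":-0.8,"y":0,"z":-0.3,"wx":0,"wy":0,"wz":0,"jaw":10},
  {"x":-0.8,"y":0,"z":-0.3,"wx":0,"wy":0,"wz":0,"jaw":10},
  {"x":-0.8,"y":0,"z":-0.2,"wx":0,"wy":0,"wz":0,"jaw":10},
  {"x":-0.8,"y":0,"z":0,"wx":0,"wy":0,"wz":0,"jaw":10},
  {"x":-0.8,"y":0,"z":0,"wx":0,"wy":0,"wz":0,"jaw":10},
  {"x":-0.8,"y":0,"z":0,"wx":0,"wy":0,"wz":0,"jaw":10},
  {"x":-0.8,"y":0,"z":0,"wx":0,"wy":0,"wz":0,"jaw":10},
  {"x":-0.8,"y":0,"z":0,"wx":0,"wy":0,"wz":0,"jaw":10},
])

```text
time_s: 11.43
ee_pos: [0.4107, 0.1284, 0.3099]
eef_rot: [3.141, 0.0, 1.57]
force: [0.3, -0.2, -1.6]
grip_width: 0.0274
```

>>> carry_out([
  {"x":-0.8,"y":0,"z":0,"wx":0,"wy":0,"wz":0,"jaw":10},
  {"x":-0.8,"y":0,"z":0,"wx":0,"wy":0,"wz":0,"jaw":10},
  {"x":-0.8,"y":0.1,"z":0,"wx":0,"wy":0,"wz":0,"jaw":10},
  {"x":-0.8,"y":0.2,"z":0,"wx":0,"wy":0,"wz":0,"jaw":10},
  {"x":-0.8,"y":0.3,"z":0,"wx":0,"wy":0,"wz":0,"jaw":10},
  {"x":-0.8,"y":0.3,"z":0,"wx":0,"wy":0,"wz":0,"jaw":10},
  {"x":-0.8,"y":0.3,"z":0,"wx":0,"wy":0,"wz":0,"jaw":10},
  {"x":-0.8,"y":0.3,"z":0,"wx":0,"wy":0,"wz":0,"jaw":10},
  {"x":-0.8,"y":0.3,"z":0,"wx":0,"wy":0,"wz":0,"jaw":10},
  {"x":-0.8,"y":0.3,"z":0,"wx":0,"wy":0,"wz":0,"jaw":10},
  {"x":-0.8,"y":0.3,"z":0,"wx":0,"wy":0,"wz":0,"jaw":10},
  {"x":-0.8,"y":0.3,"z":0,"wx":0,"wy":0,"wz":0,"jaw":10},
])

```text
time_s: 12.43
ee_pos: [0.4644, -0.0636, 0.3098]
eef_rot: [3.141, 0.0, 1.57]
force: [0.1, 0.7, -1.8]
grip_width: 0.0277
```

>>> carry_out([
  {"x":-0.8,"y":0.2,"z":0,"wx":0,"wy":0,"wz":0,"jaw":10},
  {"x":-0.8,"y":0.2,"z":0,"wx":0,"wy":0,"wz":0,"jaw":10},
  {"x":-0.8,"y":0.2,"z":0,"wx":0,"wy":0,"wz":0,"jaw":10},
  {"x":-0.8,"y":0.2,"z":0,"wx":0,"wy":0,"wz":0,"jaw":10},
  {"x":-0.8,"y":0.2,"z":0,"wx":0,"wy":0,"wz":0,"jaw":10},
  {"x":-0.8,"y":0.2,"z":0,"wx":0,"wy":0,"wz":0,"jaw":10},
  {"x":-0.8,"y":0.2,"z":0,"wx":0,"wy":0,"wz":0,"jaw":10},
  {"x":-0.8,"y":0.2,"z":0,"wx":0,"wy":0,"wz":0,"jaw":10},
  {"x":-0.6,"y":0.1,"z":0,"wx":0,"wy":0,"wz":0,"jaw":10},
  {"x":-0.4,"y":0.1,"z":0,"wx":0,"wy":0,"wz":0,"jaw":10},
  {"x":-0.2,"y":0,"z":0,"wx":0,"wy":0,"wz":0,"jaw":10},
  {"x":0,"y":0,"z":0,"wx":0,"wy":0,"wz":0,"jaw":10},
])

```text
time_s: 13.43
ee_pos: [0.5005, -0.2143, 0.3094]
eef_rot: [-3.141, -0.0, 1.57]
force: [-1.0, -0.5, -1.0]
grip_width: 0.0277
```

>>> carry_out([
  {"x":0,"y":0,"z":0,"wx":0,"wy":0,"wz":0,"jaw":10},
  {"x":0,"y":0,"z":0,"wx":0,"wy":0,"wz":0,"jaw":10},
  {"x":0,"y":0,"z":0,"wx":0,"wy":0,"wz":0,"jaw":10},
])

```text
time_s: 13.68
ee_pos: [0.5008, -0.2131, 0.3096]
eef_rot: [3.141, 0.0, 1.572]
force: [-0.8, 0.3, -1.3]
grip_width: 0.0278
```

```bash
python3 - <<'E'
from h import *
o=ctrl.get_obs();print(o['time_s'],o['ee_pos'],o['eef_rot'],o['force'],o['grip_width'])
a=snap('side','s4.png');b=snap('top','t4.png')
c=np.zeros((600,800,3),np.uint8)
A=cv2.resize(a[110:220,265:375],None,fx=4.5,fy=4.5,interpolation=cv2.INTER_CUBIC);
B=cv2.resize(b[200:300,325:400],None,fx=4,fy=4,interpolation=cv2.INTER_CUBIC);
c[:A.shape[0],:A.shape[1]]=A;c[:B.shape[0],500:500+B.shape[1]]=B;cv2.imwrite('pics/z7.png',c)
p=o['ee_pos'];
for dz in (.0506,0,-.0134,-.0194,-.1214,-.1294):print(dz,proj('side',p+[0,0,dz]),proj('top',p+[0,0,dz]))
E
```

```text
13.6833 [ 0.50075035 -0.21307437  0.30964304] [3.14136003e+00 6.08566117e-05 1.57150384e+00] [-0.82714718  0.29868723 -1.26193394] 0.027756878317363853
0.0506 [[323.93155465 113.46061259]] [[370.21389865 251.35341619]]
0 [[323.01084457 128.28965733]] [[365.66872804 250.45453767]]
-0.0134 [[322.77081832 132.12761028]] [[364.53778096 250.23085851]]
-0.0194 [[322.66386094 133.83419246]] [[364.04060828 250.1325254 ]]
-0.1214 [[320.8945282  161.75113822]] [[356.37069983 248.61537272]]
-0.1294 [[320.75965531 163.85566168]] [[355.82544813 248.50750712]]
```

View pics/z7.png

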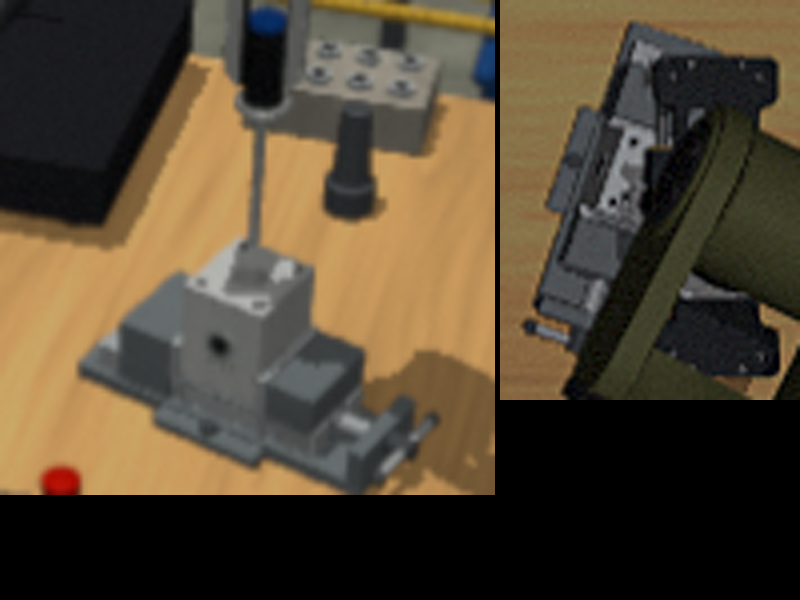

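The rod tip is at (321,164) in the side view and was predicted at (320.8,163.9). The cap is at (324.6,114.4). The scope hangs upright as modelled, so I'm moving over the bore.

>>> carry_out([
  {"x":-0.3,"y":0.06,"z":0,"wx":0,"wy":0,"wz":0,"jaw":10},
  {"x":-0.4,"y":0.1,"z":0,"wx":0,"wy":0,"wz":0,"jaw":10},
  {"x":-0.4,"y":0.1,"z":0,"wx":0,"wy":0,"wz":0,"jaw":10},
  {"x":-0.4,"y":0.1,"z":0.2,"wx":0,"wy":0,"wz":0,"jaw":10},
  {"x":-0.3,"y":0,"z":0.3,"wx":0,"wy":0,"wz":0,"jaw":10},
  {"x":0,"y":0,"z":0.4,"wx":0,"wy":0,"wz":0,"jaw":10},
  {"x":0,"y":0,"z":0.4,"wx":0,"wy":0,"wz":0,"jaw":10},
  {"x":0,"y":0,"z":0.3,"wx":0,"wy":0,"wz":0,"jaw":10},
  {"x":0,"y":0,"z":0.2,"wx":0,"wy":0,"wz":0,"jaw":10},
  {"x":0,"y":0,"z":0,"wx":0,"wy":0,"wz":0,"jaw":10},
  {"x":0,"y":0,"z":0,"wx":0,"wy":0,"wz":0,"jaw":10},
  {"x":0,"y":0,"z":0,"wx":0,"wy":0,"wz":0,"jaw":10},
])

```text
time_s: 14.78
ee_pos: [0.5081, -0.2495, 0.2739]
eef_rot: [3.141, 0.0, 1.571]
force: [1.1, 0.3, -1.1]
grip_width: 0.0276
```

```bash
cat > look.py <<'E'
from h import *
import sys
k=sys.argv[1]
o=ctrl.get_obs();print(o['time_s'],o['ee_pos'],o['eef_rot'],o['force'],o['moment'],o['grip_width'])
a=snap('side','s%s.png'%k);b=snap('top','t%s.png'%k)
c=np.zeros((600,800,3),np.uint8)
A=cv2.resize(a[115:185,295:345],None,fx=8,fy=8,interpolation=cv2.INTER_CUBIC);
B=cv2.resize(b[200:300,325:400],None,fx=4,fy=4,interpolation=cv2.INTER_CUBIC);
c[:A.shape[0],:A.shape[1]]=A;c[:B.shape[0],450:450+B.shape[1]]=B;cv2.imwrite('pics/z%s.png'%k,c)
p=o['ee_pos'];
for dz in (.0506,0,-.0134,-.0194,-.1214,-.1294):q=proj('side',p+[0,0,dz])[0];print(dz,q,'zoom',(q-[295,115])*8)
P=np.array([.508,-.249,.125]);q=proj('side',P)[0];print('bore',q,(q-[295,115])*8)
E
python3 look.py 8
```

```text
14.7833 [ 0.50809526 -0.24954408  0.27390266] [3.14093432e+00 3.29316676e-04 1.57103922e+00] [ 1.14294288  0.31075715 -1.07879221] [ 0.01130217 -0.08416823  0.00104497] 0.027555154548225536
0.0506 [323.55823435 117.70878577] zoom [228.46587477  21.67028616]
0 [322.66943815 132.01146235] zoom [221.3555052  136.09169878]
-0.0134 [322.43766677 135.71535559] zoom [219.50133415 165.72284474]
-0.0194 [322.33437833 137.36262167] zoom [218.67502667 178.9009734 ]
-0.1214 [320.62477898 164.3361184 ] zoom [204.99823187 394.68894717]
-0.1294 [320.49437765 166.37164923] zoom [203.9550212  410.97319385]
bore [320.16951363 171.38536515] [201.35610901 451.08292121]
```

View pics/z8.png

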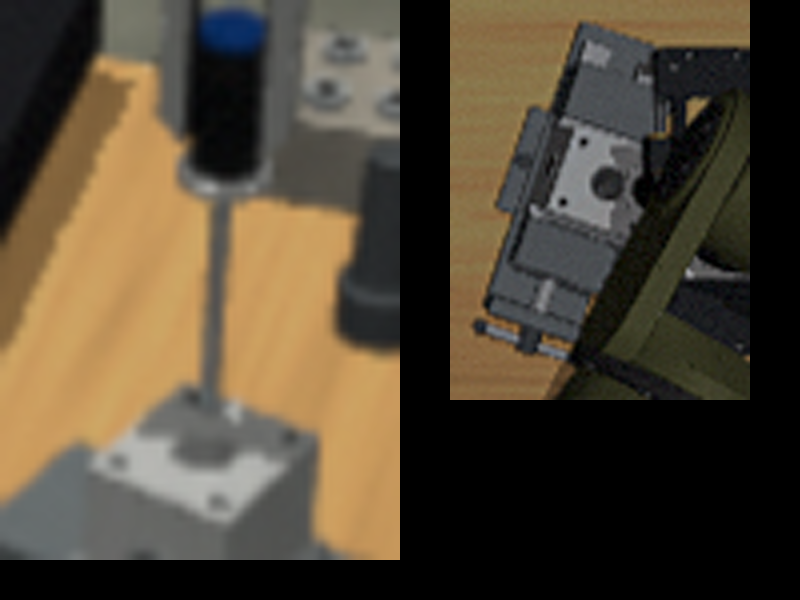

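```bash
cat > rod.py <<'E'
from h import *
import sys
k=sys.argv[1];r0,r1=int(sys.argv[2]),int(sys.argv[3])
o=ctrl.get_obs();p=o['ee_pos']
a=cv2.imread('pics/s%s.png'%k).astype(float)
zs=np.linspace(-.13,.05,400);L=proj('side',p+np.outer(zs,[0,0,1]))
R_=[];
for r in range(r0,r1):
    u0=np.interp(-r,-L[:,1][::1],L[:,0]) if L[0,1]<L[-1,1] else np.interp(r,L[::-1,1],L[::-1,0])
    c0=int(round(u0));cols=np.arange(c0-7,c0+8);v=a[r,cols,2]
    e=np.r_[v[:3],v[-3:]];bg=np.interp(cols,[cols[1],cols[-2]],[v[:3].mean(),v[-3:].mean()])
    w=np.clip(bg-v-12,0,None);w[:3]=0;w[-3:]=0
    R_.append((r,(w*cols).sum()/w.sum()-u0,w.sum()))
R_=np.array(R_);print(np.round(R_,2).tolist());print('mean',R_[:,1].mean(),'fit',np.polyfit(R_[:,0]-R_[:,0].mean(),R_[:,1],1))
E
python3 rod.py 8 142 162
python3 - <<'E'
import cv2
b=cv2.imread('pics/t8.png')
cv2.imwrite('pics/z8b.png',cv2.resize(b[230:262,345:385],None,fx=16,fy=16,interpolation=cv2.INTER_NEAREST))
E
```

```text
[[142.0, 0.01, 264.0], [143.0, 0.03, 243.5], [144.0, 0.07, 245.0], [145.0, 0.1, 257.5], [146.0, 0.15, 255.0], [147.0, 0.14, 239.0], [148.0, 0.13, 238.78], [149.0, -0.06, 249.11], [150.0, -0.01, 244.0], [151.0, 0.05, 239.94], [152.0, 0.05, 239.78], [153.0, -0.11, 238.83], [154.0, -0.07, 232.33], [155.0, -0.02, 235.56], [156.0, -0.03, 244.06], [157.0, -0.01, 236.78], [158.0, 0.06, 233.72], [159.0, 0.13, 241.5], [160.0, 0.15, 245.56], [161.0, 0.14, 235.94]]
mean 0.044759012136370305 fit [0.0002112  0.04475901]
```

View pics/z8b.png

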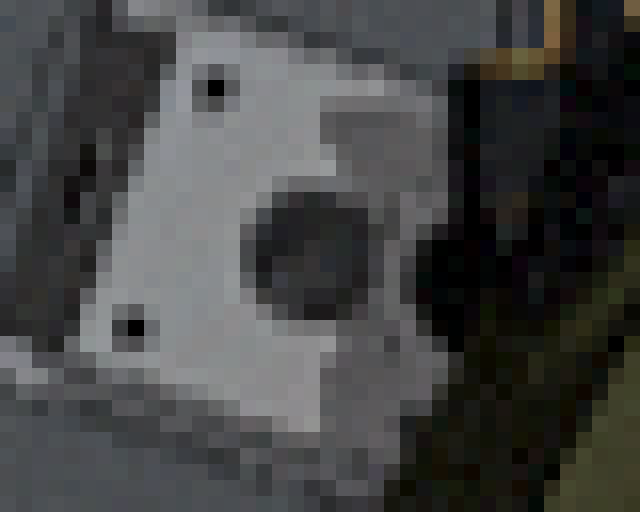

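The rod lies on its predicted line to within 0.15 px over 20 rows, so it is upright to well under 1 mm. The bore in the top view is at about (364,245.5), which agrees with (0.508, -0.249). Lowering slowly.

>>> carry_out([
  {"x":0,"y":0,"z":0.1,"wx":0,"wy":0,"wz":0,"jaw":10},
  {"x":0,"y":0,"z":0.2,"wx":0,"wy":0,"wz":0,"jaw":10},
  {"x":0,"y":0,"z":0.2,"wx":0,"wy":0,"wz":0,"jaw":10},
  {"x":0,"y":0,"z":0.2,"wx":0,"wy":0,"wz":0,"jaw":10},
  {"x":0,"y":0,"z":0.2,"wx":0,"wy":0,"wz":0,"jaw":10},
  {"x":0,"y":0,"z":0.2,"wx":0,"wy":0,"wz":0,"jaw":10},
  {"x":0,"y":0,"z":0.2,"wx":0,"wy":0,"wz":0,"jaw":10},
  {"x":0,"y":0,"z":0.1,"wx":0,"wy":0,"wz":0,"jaw":10},
  {"x":0,"y":0,"z":0,"wx":0,"wy":0,"wz":0,"jaw":10},
  {"x":0,"y":0,"z":0,"wx":0,"wy":0,"wz":0,"jaw":10},
])

```text
time_s: 15.72
ee_pos: [0.508, -0.2497, 0.2455]
eef_rot: [-3.142, 0.0, 1.571]
force: [-0.4, 0.1, -1.4]
grip_width: 0.0281
```

```bash
python3 look.py 9; python3 rod.py 9 148 164|tail -1;python3 - <<'E'
import cv2
b=cv2.imread('pics/s9.png')
cv2.imwrite('pics/z9b.png',cv2.resize(b[150:185,300:345],None,fx=16,fy=16,interpolation=cv2.INTER_CUBIC))
E
```

```text
15.7167 [ 0.50795999 -0.24966684  0.24545374] [-3.14158224e+00  2.88595994e-07  1.57075094e+00] [-0.42243464  0.06063803 -1.41272335] [ 0.00233363 -0.05240335  0.02112307] 0.02808109333492956
0.0506 [323.1079422  125.79923581] zoom [224.86353762  86.39388647]
0 [322.23034479 139.82058907] zoom [217.84275834 198.56471259]
-0.0134 [322.00154936 143.45157862] zoom [216.01239485 227.61262895]
-0.0194 [321.89959395 145.06641961] zoom [215.19675158 240.5313569 ]
-0.1214 [320.21258458 171.50944004] zoom [201.70067665 452.07552035]
-0.1294 [320.08394137 173.5050204 ] zoom [200.67153092 468.04016318]
bore [320.16951363 171.38536515] [201.35610901 451.08292121]
mean 0.016147639042433326 fit [-0.03164018  0.01614764]
```

View pics/z9b.png

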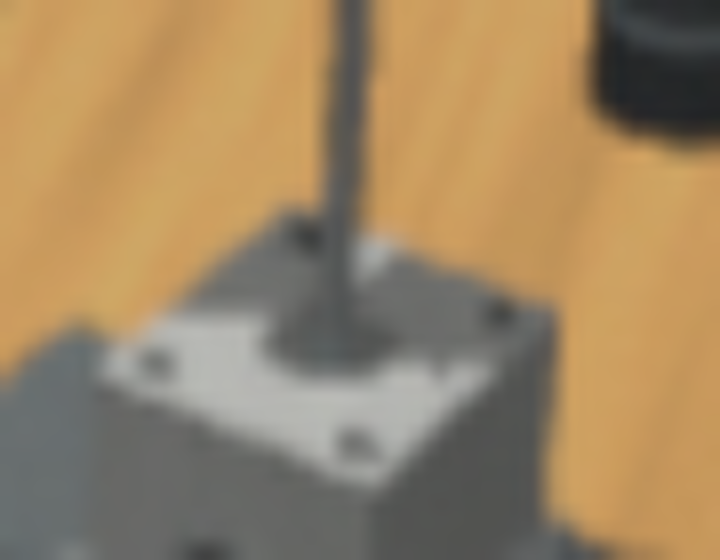

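View pics/z9.png

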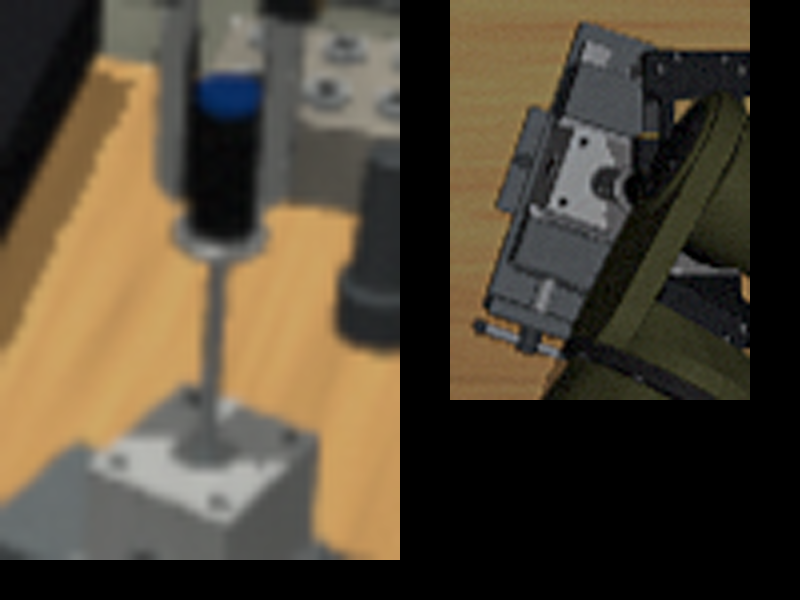

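```bash
python3 - <<'E'
from h import *
o=ctrl.get_obs();p=o['ee_pos']
th=np.linspace(0,2*np.pi,80)
def cyl(c,r,z0,z1):
    P=np.array([[c[0]+r*np.cos(t),c[1]+r*np.sin(t),z] for t in th for z in(z0,z1)])
    h=cv2.convexHull(proj('side',P).astype(np.float32))
    m=cv2.moments(h);return np.array([m['m10'],m['m01']])/m['m00'],m['m00']
blue=lambda b,g,r:np.clip((b-r-30)/90,0,1)
s=cv2.imread('pics/s9.png')
print('cap pred',cyl(p,.014,p[2]+.0426,p[2]+.0506),'meas',cen(s,(316,120,331,134),blue))
s=cv2.imread('pics/s8.png')
q=np.array([.5081,-.2495,.2739]);print('cap pred',cyl(q,.014,q[2]+.0426,q[2]+.0506),'meas',cen(s,(316,112,331,126),blue))
s0=cv2.imread('pics/s0.png')
print('mouth pred',cyl([.508,-.249],.013,.125,.1249),'meas',cen(s0,(312,167,328,175),lambda b,g,r:np.clip((165-g)/65,0,1)))
P=np.array([.508,-.249,.125])
print('px per mm x,y,z',[(proj('side',P+d)-proj('side',P))[0]  for d in np.eye(3)*.001])
# side top-face corners / bolt holes
g=cv2.cvtColor(s0,cv2.COLOR_BGR2GRAY).astype(int);print(g[160:184,306:336])
E
```

```text
cap pred (array([323.02135206, 126.86375374]), 54.59984413324855) meas (array([323.20503145, 126.47987421]), np.float64(17.666666666666664))
cap pred (array([323.48382476, 118.88219043]), 55.11026173119899) meas (array([323.59442332, 118.40050697]), np.float64(17.53333333333333))
mouth pred (array([320.16915952, 171.41165375]), 29.563665334368125) meas (array([319.99888393, 170.97600446]), np.float64(27.56923076923077))
px per mm x,y,z [array([-0.30018274, -0.05264796]), array([-0.06950553,  0.17229238]), array([ 0.01611099, -0.2504266 ])]
[[151 154 156 160 161 163 162 162 160 160 161 161 161 158 156 155 154 153
  153 159 160 156 158 161 161 157 153 151 150 149]
 [152 155 159 161 164 162 161 161 160 161 161 162 161 158 156 155 153 152
  156 160 157 155 159 161 159 156 152 150 151 148]
 [154 157 161 164 164 162 161 160 161 161 162 165 164 160 157 155 153 152
  157 158 154 156 160 160 157 153 151 151 150 149]
 [156 160 162 164 163 161 160 161 162 163 166 167 155 151 160 159 154 155
  158 157 154 157 160 157 156 152 151 151 149 148]
 [159 161 164 164 162 160 159 161 163 167 169 161 115 
[... 1746 characters left out ...]
136 153 160 133 127 133
  152 124  93  81  80  77  79  79  80  88 136 158]
 [100  99 100 100 101  99  99  99  98  98  98  94 101 112 136 147 152 152
  126  93  81  80  78  78  79  80  80  90 136 158]
 [ 99 100 101 100 101 100  98  99  99  99  98  98  97  98 103 105 116 116
   95  82  79  81  80  78  79  79  79  88 136 158]
 [ 99 100 100 101 101 101  98  99 100  99  98  98  97  97  98  97  97  89
   82  80  80  80  79  77  79  80  79  88 130 153]
 [ 99 100 101 101 100  99  99  99  99 100  99  98  98  98  98  97  97  86
   81  80  80  80  79  79  79  80  80  87 114 132]
 [100  99 100 100  98  95  94  93  98 102  99  97  97  98  98  97  97  85
   80  80  80  80  79  79  80  80  84  88  95  97]]
```

In the side view the mouth and cap show the same row bias of -0.43 px, so y and z agree. The relative column offset is about 0.2 px, which means shifting +x by about 0.6 mm and +y by about 0.5 mm before lowering the rest.

>>> carry_out([
  {"x":0.025,"y":0.03,"z":0.05,"wx":0,"wy":0,"wz":0,"jaw":10},
  {"x":0,"y":0,"z":0.15,"wx":0,"wy":0,"wz":0,"jaw":10},
  {"x":0,"y":0,"z":0.25,"wx":0,"wy":0,"wz":0,"jaw":10},
  {"x":0,"y":0,"z":0.25,"wx":0,"wy":0,"wz":0,"jaw":10},
  {"x":0,"y":0,"z":0.25,"wx":0,"wy":0,"wz":0,"jaw":10},
  {"x":0,"y":0,"z":0.25,"wx":0,"wy":0,"wz":0,"jaw":10},
  {"x":0,"y":0,"z":0.25,"wx":0,"wy":0,"wz":0,"jaw":10},
  {"x":0,"y":0,"z":0.2,"wx":0,"wy":0,"wz":0,"jaw":10},
  {"x":0,"y":0,"z":0.15,"wx":0,"wy":0,"wz":0,"jaw":10},
  {"x":0,"y":0,"z":0.1,"wx":0,"wy":0,"wz":0,"jaw":10},
  {"x":0,"y":0,"z":0.05,"wx":0,"wy":0,"wz":0,"jaw":10},
  {"x":0,"y":0,"z":0,"wx":0,"wy":0,"wz":0,"jaw":10},
])

```text
time_s: 16.82
ee_pos: [0.5086, -0.2491, 0.2063]
eef_rot: [-3.142, -0.0, 1.571]
force: [-0.2, -0.2, -2.1]
grip_width: 0.0276
```

>>> carry_out([
  {"x":0,"y":0,"z":0,"wx":0,"wy":0,"wz":0,"jaw":10},
  {"x":0,"y":0,"z":0,"wx":0,"wy":0,"wz":0,"jaw":10},
  {"x":0,"y":0,"z":0,"wx":0,"wy":0,"wz":0,"jaw":10},
])

```text
time_s: 17.07
ee_pos: [0.5086, -0.2492, 0.2066]
eef_rot: [3.141, 0.0, 1.571]
force: [-0.5, -0.1, -1.8]
grip_width: 0.0274
```

```bash
python3 look.py 10; python3 rod.py 10 159 165|tail -1;python3 - <<'E'
from h import *
o=ctrl.get_obs();p=o['ee_pos'];print(p,o['joint_vel'])
b=cv2.imread('pics/s10.png')
cv2.imwrite('pics/z10b.png',cv2.resize(b[125:185,295:345],None,fx=10,fy=10,interpolation=cv2.INTER_CUBIC))
th=np.linspace(0,2*np.pi,80)
def cyl(c,r,z0,z1):
    P=np.array([[c[0]+r*np.cos(t),c[1]+r*np.sin(t),z] for t in th for z in(z0,z1)])
    h=cv2.convexHull(proj('side',P).astype(np.float32))
    m=cv2.moments(h);return np.array([m['m10'],m['m01']])/m['m00']
blue=lambda b,g,r:np.clip((b-r-30)/90,0,1)
print('cap pred',cyl(p,.014,p[2]+.0426,p[2]+.0506),'meas',cen(b,(315,131,330,145),blue))
E
```

```text
17.0667 [ 0.50862123 -0.24916843  0.20663064] [3.14130348e+00 1.41650206e-04 1.57074810e+00] [-0.45626271 -0.06338216 -1.78544838] [-0.01322464 -0.09688902 -0.03621169] 0.02737159054928127
0.0506 [322.18878743 136.64944935] zoom [217.51029941 173.19559479]
0 [321.33194359 150.29720227] zoom [210.65554871 282.37761816]
-0.0134 [321.10862507 153.83141848] zoom [208.86900054 310.65134785]
-0.0194 [321.00911837 155.40322306] zoom [208.07294699 323.22578449]
-0.1214 [319.3632524  181.14252023] zoom [194.90601923 529.14016187]
-0.1294 [319.23778816 183.08512387] zoom [193.90230531 544.68099096]
bore [320.16951363 171.38536515] [201.35610901 451.08292121]
mean -0.31574064325530077 fit [-0.32399479 -0.31574064]
[ 0.50859718 -0.24915165  0.20657632] [ 1.26366786e-03  5.37519181e-04  1.19528947e-03 -7.12600019e-04
 -3.28530111e-05 -1.18497878e-03]
cap pred [322.12699927 137.7809272 ] meas (array([322.26918671, 137.13516609]), np.float64(19.4))
```

View pics/z10b.png

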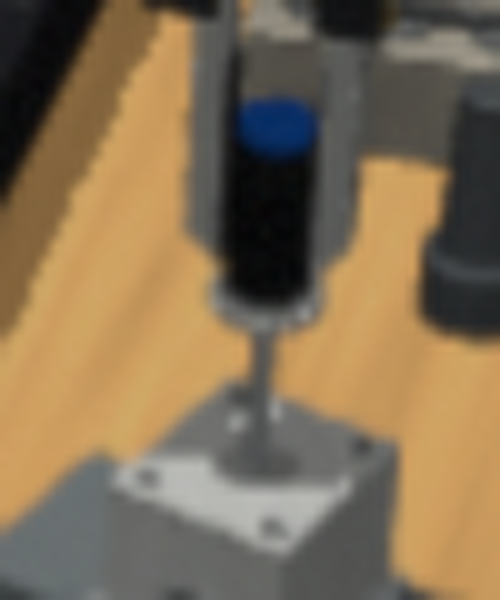

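The rod enters the mouth near its centre: rod at about (260,445), ellipse spanning 213 to 298 in the zoom. No contact force shows, and the wrist reads only the scope's weight. The lens is at 0.2066 - 0.1294 + 0.008 = 0.0852 m. Handing in.

```bash
python3 - <<'E'
from station import ctrl
print(ctrl.hand_in()); o=ctrl.get_obs();print(o['time_s'],o['ee_pos'],o['eef_rot'],o['force'],o['grip_width'])
E
```

```text
the job is handed in; nothing more can be done
None
the job is handed in; nothing more can be done
```

I handed the job in at about 17 s, with the gripper holding the bore scope still in the valve body's bore and its lens about level with the side ports. I gripped the scope by its black grip and lifted it about 36 mm off its fork. I then drew it out along the rack's -x, carried it in front of the rack to the vise, and lowered its rod straight down the bore.

Last checks before hand-in:
- **Depth:** the lens works out at about 85.2 mm above the table against the 85 mm wanted. This assumes the scope did not slip in the fingers after the grasp.
- **Centring:** by the side-camera comparison the rod is within about 0.3 to 1 mm of the bore's centre. The clearance all round is 9 mm.
- **Upright:** the tool's tilt reads below 0.001 rad. Before the rod entered the bore, it lay on its predicted line within about 0.15 px.
- **Contact:** the wrist forces I read after each move were about the scope's own weight, 1 to 2 N, with side forces up to about 1 N, so no sign of touching the valve body or vise.

Two checks disagreed slightly:
- **Bore position:** the two cameras put the bore about 1 to 2 mm apart. I relied on the side camera, comparing scope and bore in the same view.
- **Cap height:** in the last side view the cap sat about 0.2 px higher than in the earlier views, up to about 0.8 mm. I took this as noise.

At the final depth the automatic rod-line fit was unusable against the valve body, so I judged the rod's position in the mouth by eye and from the cap's position. I did not take a closing picture of the other tools; nothing was seen to touch them.

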